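Hang the returned room pass on the pass carousel

TASK

The orange room pass has come back to the sign-in desk. First turn the pass carousel until its empty hook points to the front, directly above the yellow pointer on its base; only then take the orange pass out of its desk holder and hang it by its eye on that hook, leaving it hanging freely there with the hook still above the pointer. Leave the mug, the power adapter and the phone where they are.

Things in the scene. Friction and masses are not known exactly. Their poses are not given: they have to be found in the camera images.
- stand: Fixed base and post of the pass carousel: dark steel disc 176 mm across, 18 mm high, with a vertical post 18 mm across. Origin on the turning axis at table height. A yellow pointer tongue (34 mm wide, 6 mm high) on the table sticks out along the stand's own -x, the carousel's front, to 133 mm from the axis; a stripe on the disc continues it. It cannot move; its place and yaw vary.
- rotor (a joint): Turning angle of the carousel's rotor about the stand's vertical axis, rad, counter-clockwise from above positive. The empty hook is at the front, above the yellow pointer, at 0 and any whole turn (2 pi). Turns on in both directions, stays where it is left, resists with 0.06 N m (1 N sideways on an arm 60 mm from the axis); push it round by any of its hook arms.
- hub_top (a point): Top of the rotor's small steel cap, on the turning axis, 192 mm above the table. Below it is the black hub, 20 mm radius, with four steel hook arms at 90 degrees to one another. Three carry other passes (blue, green, black), clipped fast at 95 mm from the axis: shaped as the orange one, 56 mm wide across the arm, from 87 to 183 mm above the table. The fourth arm is empty.
- free_hook (a point): Point on the empty hook arm's centre line, 95 mm from the turning axis, 170 mm above the table; turns with the rotor. Its -x points outward along the arm, z up. All arms: level round bar 6 mm thick from the hub to 112 mm from the axis, then a tip rising at 45 degrees to 122 mm from the axis (centre line 180 mm, black end's top 183 mm above the table).
- front_mark (a point): Fixed point straight above the yellow pointer, 95 mm from the turning axis and 170 mm above the table: free_hook coincides with it when the empty hook is at the front. Axes as the stand's (-x outward to the front).
- holder: Fixed black desk holder, 64 (its x) by 84 (its y) mm, 32 mm high, origin at the centre of its underside. In its top a slot 11 mm (x) by 62 mm (y), floor 8 mm above the table, in which the orange pass stands upright and loose. It cannot move; its place and yaw vary.
- room_pass: The loose orange room pass: hard board 8 mm thick (its x), 56 mm wide (y), 96 mm tall (z), 40 to 85 g, white card on both faces, front and back alike. Origin at the centre of its lower edge; starts upright in the holder, 72 mm showing. Can be gripped across its 56 mm width at the height of its eye, so that the hook passes between the fingers.
- pass_eye (a point): Highest point of the upper edge of the pass's eye, mid-thickness, 86 mm above the pass's lower edge; axes as the pass's. The eye goes right through, 30 mm wide, from 62 to 86 mm above the lower edge (79 mm at its sides: a shallow roof that centres itself on the hook). When hung it rests on the bar, 3 mm above the bar's centre line.
- mug: White mug, 80 mm across, 95 mm high, with a handle at its +y; origin under its centre. Leave alone.
- adapter: Black power adapter, 100 (x) by 45 (y) by 30 mm; origin under its centre. Leave alone.
- phone: Phone lying flat, 148 (x) by 72 (y) by 9 mm; origin under its centre. Leave alone.
Not all that is in view belongs to the job. Of the things that look like the room_pass, the smallest one is meant.

How it is judged:
By the outcome, as a careful person would: the job done as asked, in the order asked, and still so for the second after the job is handed in, with the robot touching nothing.
It also fails if it takes over 72 s, if anything falls off the work surface, if the arm or the gripper's body presses on something with over 40 N, if the wrist force passes 120 N, or if a joint passes its speed limit or range.

ROBOT

A 6-joint arm with a two-finger parallel gripper is mounted at the origin on the work surface. World frame = base frame: x ahead of the robot, y to its left, z up, the work surface at z = 0. Lengths are in m, angles in rad, forces in N, time in s.
With the tool pointing down it reaches from about 0.35 to 0.975 m from the base axis. Payload 4.9 kg.
Tool frame: the origin (TCP) lies at the very end of the fingers, on their centre line; the grasp point (between the pads) lies 19 mm behind it; z points along the fingers, y is the direction in which the jaws open and shut (so a half turn about z gives the same grasp; the last joint's range is limited). The gripper opens to 85 mm and grips with 20 to 120 N. Pads are 22 mm wide; open, the fingers measure 114 mm over their backs; the gripper's body (76 mm by 85 mm) begins 54 mm behind the grasp point. The pads swing forward as they close: fully open they stand 13 mm farther back than shut.
Start: joints at [1.004, 0.053, 1.613, -0, 1.476, -0.119], TCP at [0.271, 0.563, 0.231] pointing down, gripper open.
Joint ranges: [-3.01, 3.01], [-1.01, 2.22], [0.06, 2.58], [-1.02, 4.17], [0.09, 2.62], [-3.14, 3.14]. Speed limits (rad/s): [2.57, 2.57, 3.14, 3.14, 3.14, 3.14].

INTERFACE

Orientations are given as a rotation vector (axis times angle).
In Python, from station import ctrl gives the robot as it stands.
- The arm moves only by the tool step_arm, never from a script. Its argument "moves" is a list of rows, each a list of 5 numbers: the opening, from 0 (shut) to 1 (fully open), then the shift along the world's x, y, z in m, then the turn about the world's z in degrees. A call has 1 to 20 rows; each row shifts and turns the pose as measured when the row begins; what a row does not reach is not made up. A row lasts 1/8 s, in which the tool goes at most 62.5 mm and 10.7 degrees, less where a joint would pass 70% of its speed; a pose out of reach is approached as far as the arm can. A call is refused whole if a number of a shift passes 0.0625 or a number of a turn 10.7, either way. A call with a gripper value outside its range is refused whole. The fingers move at their own pace and stop on an object; "newtons" is the grip in N (left out, the last holds). Time passes only in rows, so rows that do not move let the fingers close. It gives the time, the measured TCP pose, the force and the opening at its end, in the units of the state.
- ctrl.get_obs(): the state, without advancing time (a new reading comes with each control period).
- ctrl.get_image(name): name is "scene" or "side" or "wrist"; returns a dict with "color" (400x640x3 uint8, red, green, blue), "camera_matrix" (3x3 intrinsics, pixels), "k1" (the pictures are not rectified: a ray, as slopes to the right and down, at radius r is drawn at 1 + k1 r^2 times it, then the intrinsics apply), "R" (3x3) and "t" (3): a world point X has camera coordinates R X + t; the wrist camera has in their place "T_tool_cam" (4x4, takes a point from camera to tool coordinates, whose origin is the TCP and whose axes are the flange's). Camera axes: x right, y down, z forward; pixel columns grow to the right and rows downward; lengths in m; the calibration is good to about 2 mm. A picture is of the moment at which its call begins: read the wrist's pose just before it. There is no depth.
- ctrl.finish_job(): hands the job in, once; it reports no verdict.
Trained networks look in a picture, given as the dict that the camera call returned (one of the last four; its "shot" number tells which), for a name from the list of things; names that differ only in an ending like _2 or _b are one class to them, and where a whole thing is asked for, a point or a joint stands for the part that bears it (a point fixed in the world has none). Each returns a list of dicts, best first, with "p" (0 to 1); they miss things now and then, are a little off and sometimes report something else, mostly with a low value. They report only what shows in the picture. A call takes as long as a camera call. They do not tell look-alikes from the thing itself.
- ctrl.spot_in(picture, query): "bbox" ([left, top, right, bottom] in pixels, round what is visible of it).
The state is a dict: "t": time; "q": joint angles; "dq": joint speeds; "effort": joint torques, N m; "tool_pos": TCP position; "tool_rot": TCP orientation; "contact_force": force on the tool from outside, world axes, zero at the start; "wrist_torque": the same for the moment, N m; "opening": finger opening in m.
Only numpy, scipy, OpenCV 4.12 (cv2) and the standard library are available. Lean on these libraries where they do the work, as an engineer would, in place of code of your own. Each camera call takes 0.05 s, during which the arm holds its last target.

## Working session

There is one attempt and no reset: what is moved stays moved. The work goes in short steps, Python scripts to look and compute and a tool call to move; the robot and the scene stay as the last step left them, time stands still between calls to the robot, and variables do not carry over. Pictures are saved under pics/ and viewed, and the job is handed in when it is done.

Besides the shell and the picture viewer there is one more tool, called after "Request:" by a JSON object that holds its "api" and its "payload". step_arm: Moves the arm, as the interface text tells. Its arguments: {"type":"object","properties":{"moves":{"type":"array","items":{"type":"array","items":{"type":"number"}}},"newtons":{"type":"number"}},"required":["moves"]}

```bash
ls; mkdir -p pics
cat > h.py <<'E'
import numpy as np,cv2
from station import ctrl
from scipy.spatial.transform import Rotation as Rn
def cam(im,obs=None):
    K=np.array(im['camera_matrix']);k1=im['k1']
    if 'R' in im: return K,k1,np.array(im['R']),np.array(im['t'])
    T=np.eye(4);T[:3,:3]=Rn.from_rotvec(obs['tool_rot']).as_matrix();T[:3,3]=obs['tool_pos']
    M=np.linalg.inv(T@np.array(im['T_tool_cam']));return K,k1,M[:3,:3],M[:3,3]
def proj(c,X):
    K,k1,R,t=c;p=np.atleast_2d(X)@R.T+t;s=p[:,:2]/p[:,2:];s=s*(1+k1*(s**2).sum(1,keepdims=True))
    return s@K[:2,:2].T+K[:2,2]
def ray(c,uv):
    K,k1,R,t=c;d=np.linalg.solve(K,[uv[0],uv[1],1])[:2];s=d.copy()
    for _ in range(30): s=d/(1+k1*(s@s))
    return -R.T@t,R.T@np.array([s[0],s[1],1])
def onz(c,uv,z):
    o,d=ray(c,uv);return o+d*(z-o[2])/d[2]
def save(im,n): cv2.imwrite('pics/'+n+'.png',cv2.cvtColor(im['color'],cv2.COLOR_RGB2BGR))
E
python3 - <<'E'
from h import *
import pickle
o=ctrl.get_obs();print(o)
for n in['scene','side','wrist']:
    im=ctrl.get_image(n);save(im,n+'0');pickle.dump((im,o),open(n+'0.pkl','wb'))
    for q in['stand','rotor','holder','room_pass']:
        print(n,q,[(np.round(d['bbox']),round(d['p'],2)) for d in ctrl.spot_in(im,q)][:4])
E
```

```text
pics
{'t': 0.0, 'q': array([ 1.00397644e+00,  5.33818100e-02,  1.61429871e+00, -2.01840678e-05,
        1.47599873e+00, -1.19024266e-01]), 'dq': array([-0.00017442, -0.00173342,  0.00013113,  0.00080664, -0.00045718,
       -0.00126483]), 'effort': array([ 4.02487121e-04, -3.93700433e+01, -3.70159650e+01, -1.63366867e-04,
        7.37683353e-03, -1.31318956e-05]), 'tool_pos': array([0.27029231, 0.56283699, 0.23004474]), 'tool_rot': array([-0.69737865, -3.06251023,  0.00309673]), 'contact_force': array([-0.08103964, -1.07148867, -0.56249249]), 'wrist_torque': array([ 0.03950876, -0.02627671,  0.03112055]), 'opening': 0.0855788913166518}
scene stand [(array([282., 175., 359., 272.]), 0.97)]
scene rotor [(array([284., 174., 370., 262.]), 0.75)]
scene holder [(array([212., 192., 243., 213.]), 0.96)]
scene room_pass [(array([228., 145., 241., 185.]), 0.68), (array([164., 180., 202., 214.]), 0.56), (array([210., 182., 235., 196.]), 0.52)]
side stand [(array([306., 154., 382., 243.]), 0.57)]
side rotor [(array([316., 168., 381., 225.]), 0.94), (array([394., 312., 430., 351.]), 0.62), (array([376., 253., 415., 297.]), 0.55)]
side holder [(array([316., 289., 340., 323.]), 0.77)]
side room_pass [(array([274., 285., 306., 321.]), 0.84), (array([338., 317., 358., 363.]), 0.73), (array([305., 152., 392., 240.]), 0.31)]
wrist stand [(array([261., 257., 327., 348.]), 0.69)]
wrist rotor []
wrist holder []
wrist room_pass []
```

View pics/scene0.png

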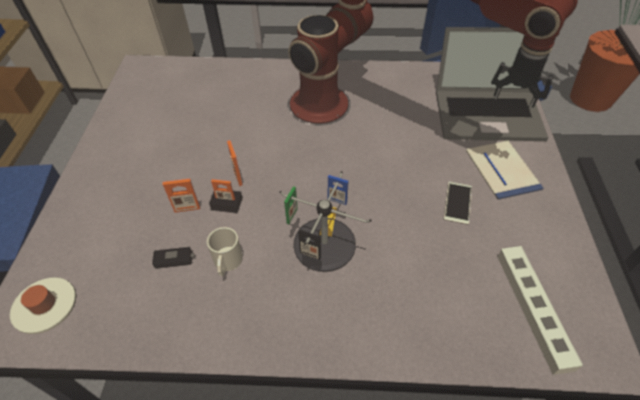

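View pics/side0.png

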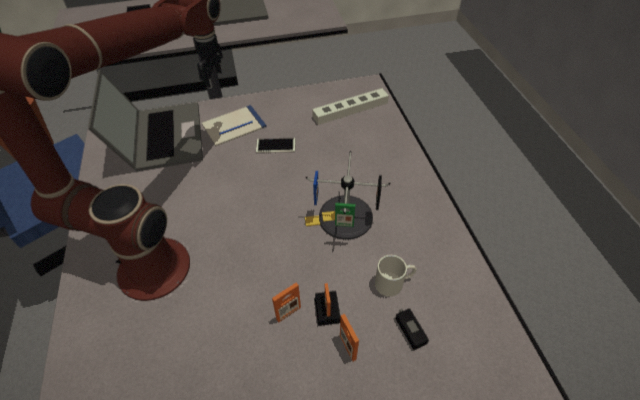

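View pics/wrist0.png

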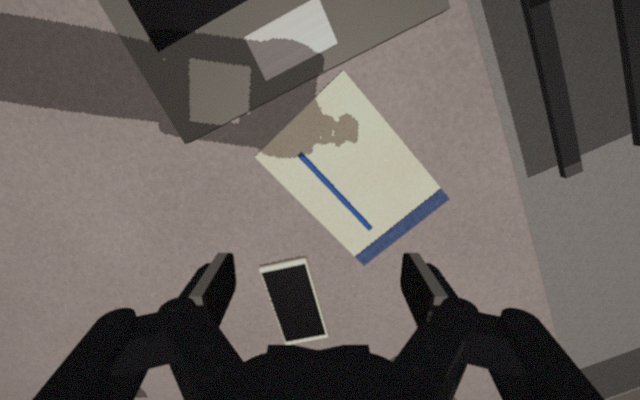

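Run:
```python
import cv2
a=cv2.imread('pics/scene0.png')[130:290,150:390];cv2.imwrite('pics/sc0.png',cv2.resize(a,None,fx=3.3,fy=3.3,interpolation=2))
a=cv2.imread('pics/side0.png')[140:370,260:440];cv2.imwrite('pics/si0.png',cv2.resize(a,None,fx=2.6,fy=2.6,interpolation=2))
```

```text
(no output)
```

View pics/sc0.png

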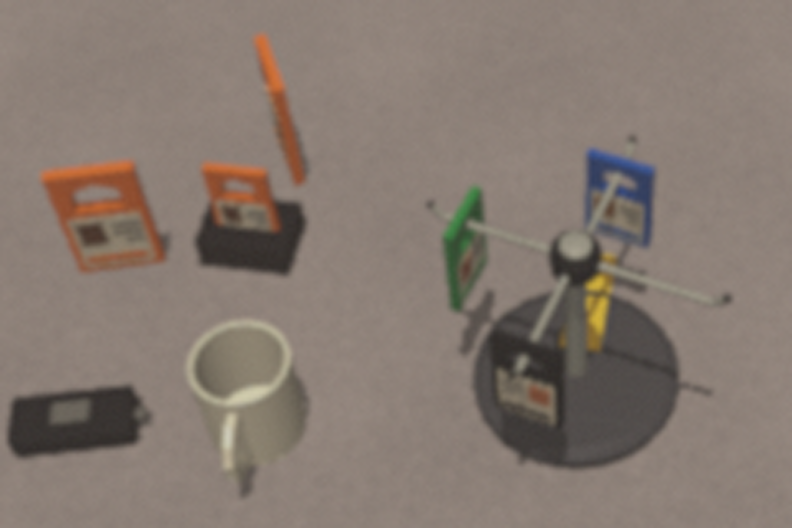

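View pics/si0.png

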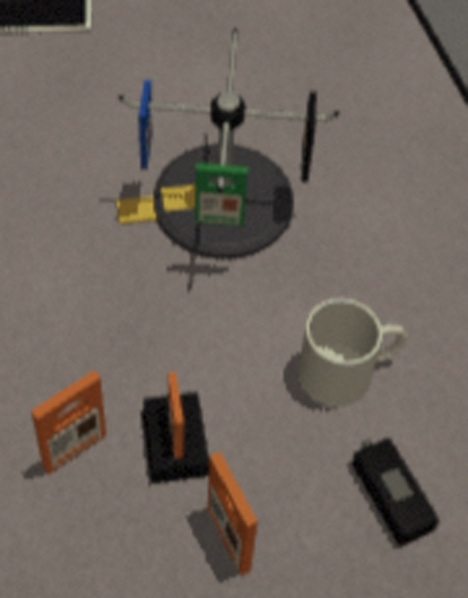

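Run:
```python
from h import *
import pickle
S,_=pickle.load(open('scene0.pkl','rb'));D,_=pickle.load(open('side0.pkl','rb'))
cs,cd=cam(S),cam(D)
print('cams',ray(cs,(320,200))[0],ray(cd,(320,200))[0])
print('hub z.192',onz(cs,(324.5,204.2),.192),onz(cd,(348.1,180.4),.192))
print('free tip',onz(cs,(370.3,220.6),.181),onz(cd,(350.4,152.3),.181))
print('blue tip',onz(cs,(341.5,172.4),.181),onz(cd,(306.9,177.7),.181))
print('green tip',onz(cs,(280.6,192.1),.181),'black',onz(cd,(389.2,184.2),.181))
for n,im,c in(('s',S,cs),('d',D,cd)):
    hsv=cv2.cvtColor(im['color'],cv2.COLOR_RGB2HSV)
    m=cv2.inRange(hsv,(18,120,80),(35,255,255))
    k,l,st,ce=cv2.connectedComponentsWithStats(m)
    for i in range(1,k):
        if st[i,4]>8: print(n,st[i],ce[i],onz(c,ce[i],.006),onz(c,ce[i],.018))
# orange
    m=cv2.inRange(hsv,(3,140,90),(15,255,255))
    k,l,st,ce=cv2.connectedComponentsWithStats(m)
    for i in range(1,k):
        if st[i,4]>40: print(n,'or',st[i],ce[i])
# holder
print('pass top corners',[onz(cs,p,.104) for p in((212.1,180.3),(231.2,182.1))])
print('pass top side', [onz(cd,p,.104) for p in((260+174/2.6,140+374/2.6),(260+180/2.6,140+397/2.6))])
print('holder top sc',[onz(cs,(150+a/3.3,130+b/3.3),.032) for a,b in((199,239),(290,247),(304,205))])
print('holder top si',[onz(cd,(260+a/2.6,140+b/2.6),.032) for a,b in((143,399),(197,394),(208,471),(150,476))])
```

```text
cams [1.31665087 0.07926835 1.08967226] [ 0.34738658 -0.77170002  1.11113901]
hub z.192 [0.61355281 0.04715649 0.192     ] [0.60708471 0.02914041 0.192     ]
free tip [0.65117929 0.1609508  0.181     ] [0.64936767 0.15105546 0.181     ]
blue tip [0.49543611 0.0873695  0.181     ] [0.49510071 0.07881905 0.181     ]
green tip [ 0.57012618 -0.06787266  0.181     ] black [ 0.72188632 -0.00478021  0.181     ]
s [327 213   9  23 134] [330.54477612 222.91044776] [0.53624503 0.06107141 0.006     ] [0.54488683 0.06127291 0.018     ]
s or [589  31  45  36 919] [609.08161045  47.99564744]
s or [621  70  13   9  42] [626.88095238  73.97619048]
s or [228 141  14  44 137] [234.22627737 161.05839416]
s or [163 179  36  29 338] [179.21893491 187.9112426 ]
s or [212 180  23  19 158] [222.27848101 185.87974684]
s or [ 22 286  25  21 363] [ 33.80991736 296.05509642]
d [322 211  13  10 116] [328.28448276 215.62931034] [0.55490924 0.05741713 0.006     ] [0.55265588 0.04841428 0.018     ]
d [305 216  15  10 131] [311.90076336 220.38167939] [0.49888289 0.05140865 0.006     ] [0.49723788 0.04247103 0.018     ]
d or [175 268  10  12  43] [179.44186047 273.48837209]
d or [272 283  29  39 405] [285.34814815 298.08148148]
d or [325 284   6  32 114] [327.28947368 298.65789474]
d or [341 314  18  47 285] [350.00350877 334.40350877]
pass top corners [array([ 0.47155245, -0.27981747,  0.104     ]), array([ 0.47599137, -0.22436907,  0.104     ])]
pass top side [array([ 0.47810108, -0.23465921,  0.104     ]), array([ 0.47773619, -0.26091018,  0.104     ])]
holder top sc [array([ 0.49564894, -0.29438843,  0.032     ]), array([ 0.50126571, -0.21202259,  0.032     ]), array([ 0.45262464, -0.2071471 ,  0.032     ])]
holder top si [array([ 0.44820669, -0.21729083,  0.032     ]), array([ 0.50554377, -0.22529366,  0.032     ]), array([ 0.49446162, -0.31162732,  0.032     ]), array([ 0.43589283, -0.30284294,  0.032     ])]
```

Run:
```python
from h import *
import pickle
W,o=pickle.load(open('wrist0.pkl','rb'))
np.set_printoptions(precision=4,suppress=True)
print(W['T_tool_cam'],W['camera_matrix'],W['k1'])
print(Rn.from_rotvec(o['tool_rot']).as_matrix())
c=cam(W,o);print(-c[2].T@c[3], c[2][2])
```

```text
[[ 0.001  -0.9496 -0.3134  0.0804]
 [ 1.      0.001   0.     -0.0007]
 [ 0.0003 -0.3134  0.9496 -0.1427]
 [ 0.      0.      0.      1.    ]] [[289.2223   0.     317.7708]
 [  0.     289.2223 198.0312]
 [  0.       0.       1.    ]] -0.025233986265372172
[[-0.9014  0.433  -0.0011]
 [ 0.433   0.9014 -0.0018]
 [ 0.0002 -0.0021 -1.    ]]
[0.1977 0.5972 0.3727] [ 0.2815 -0.1373 -0.9497]
```

Request:
{"api": "step_arm", "payload": {"moves": [[1,0.042,-0.06,0.0165,-10.4],[1,0.042,-0.06,0.0165,-10.4],[1,0.042,-0.06,0.0165,-10.4],[1,0.042,-0.06,0.0165,-10.4],[1,0.042,-0.06,0.0165,-10.4],[1,0.042,-0.06,0.0165,-10.4],[1,0.042,-0.06,0.0165,-10.4],[1,0.042,-0.06,0.0165,-10.4],[1,0,0,0,0]]}}

```text
t: 1.88
tool_pos: [0.5514, 0.1576, 0.3433]
tool_rot: [2.595, 1.769, 0.007]
contact_force: [-0.2, 0.9, 1.1]
opening: 0.0854
```

Run:
```python
from h import *
import pickle
o=ctrl.get_obs();print(o['t'],o['tool_pos'],o['q'])
im=ctrl.get_image('wrist');save(im,'w1');pickle.dump((im,o),open('w1.pkl','wb'))
```

```text
1.875 [0.55141983 0.1575658  0.34326593] [ 1.48374084e-01 -1.14603623e-01  1.59271226e+00  4.23952961e-04
  1.65892315e+00  5.22622771e-01]
```

View pics/w1.png

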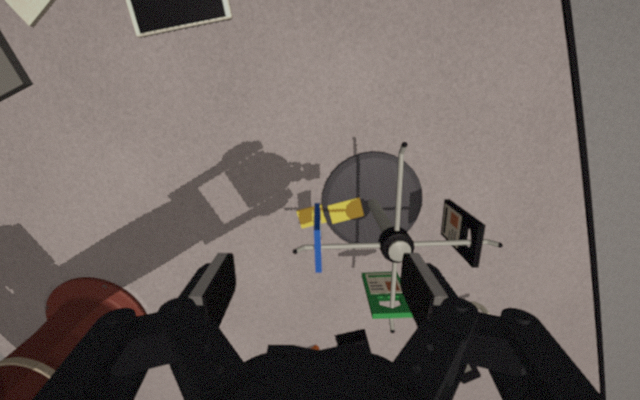

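Run:
```python
import cv2
a=cv2.imread('pics/w1.png')[130:340,280:510];cv2.imwrite('pics/w1z.png',cv2.resize(a,None,fx=2.8,fy=2.8,interpolation=2))
```

```text
(no output)
```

View pics/w1z.png

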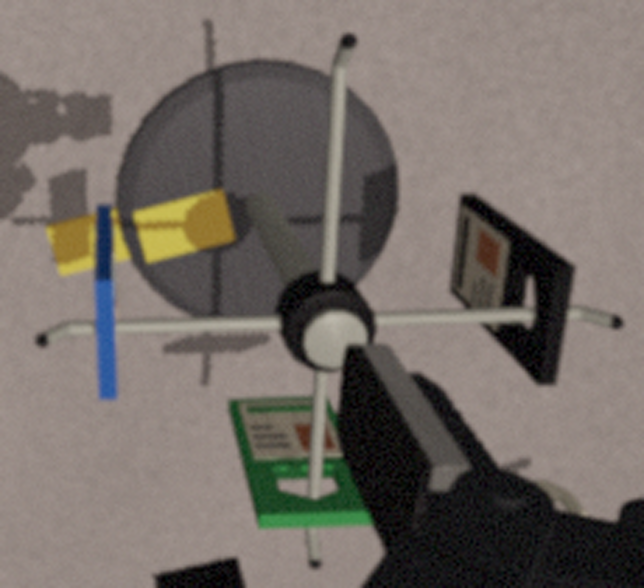

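```bash
cat > fit.py <<'E'
from h import *
from scipy.optimize import least_squares
def model(p,names):
    x,y,s,r=p;out=[]
    for n in names:
        if n[0]=='tip': a=s+r+np.pi+n[1]*np.pi/2;out.append([x+.1205*np.cos(a),y+.1205*np.sin(a),.1795])
        if n[0]=='cap': out.append([x,y,.191])
        if n[0]=='ptr': a=s+np.pi;out.append([x+.133*np.cos(a)-n[1]*np.sin(a),y+.133*np.sin(a)+n[1]*np.cos(a),.006])
    return np.array(out)
def fit(c,obs,disc,p0):
    names=[k for k,_ in obs];uv=np.array([v for _,v in obs])
    D=np.array([onz(c,d,.018) for d in disc]) if len(disc) else np.zeros((0,3))
    def f(p):
        e=(proj(c,model(p,names))-uv).ravel()
        return np.r_[e,(np.hypot(D[:,0]-p[0],D[:,1]-p[1])-.088)*600]
    return least_squares(f,p0,loss='soft_l1'),f
E
python3 - <<'E'
from fit import *
import pickle
np.set_printoptions(precision=4,suppress=True)
im,o=pickle.load(open('w1.pkl','rb'));c=cam(im,o)
z=lambda a,b:(280+a/2.8,130+b/2.8)
obs=[(('tip',0),z(348,40)),(('tip',1),z(42,339)),(('tip',3),z(616,322)),(('tip',2),z(315,564)),(('cap',),z(337,340)),(('ptr',-.017),z(46,228)),(('ptr',.017),z(61,275))]
disc=[z(116,190),z(262,60),z(398,190),z(350,95),z(165,95)]
for o2 in (obs,obs[:5],):
    r,f=fit(c,o2,disc if len(o2)>5 else [],[.61,.045,0,-1.85]);print(r.x,np.degrees(r.x[2:]));print(f(r.x))
E
```

```text
[ 0.61    0.0456 -0.0963 -1.8182] [  -5.5165 -104.1724]
[-0.3659  0.9394  1.0069 -0.6588 -2.0504 -0.7829 -0.4704 -2.4659 -0.1975
  0.7661 -0.411   0.026  -0.2022  0.1482  0.1763  0.2438 -1.7932 -2.4085
  1.2413]
[ 0.6103  0.0454 -0.095  -1.8189] [  -5.4432 -104.2181]
[-0.0329  1.0595  1.3686 -0.5226 -1.716  -0.7359 -0.1158 -2.3952  0.1592
  0.8603]
```

Request:
{"api": "step_arm", "payload": {"moves": [[0.4,0.042,-0.0207,-0.03,1.7],[0.4,0.042,-0.0207,-0.03,0],[0.4,0,0,-0.02,0],[0.4,0,0,0,0]]}}

```text
t: 2.42
tool_pos: [0.6335, 0.1224, 0.2602]
tool_rot: [-2.554, -1.825, -0.007]
contact_force: [-0.2, -0.6, 0.2]
opening: 0.0339
```

Request:
{"api": "step_arm", "payload": {"moves": [[0.4,0.0018,-0.006,-0.05,0],[0.4,0,0,-0.045,0],[0.4,0,0,-0.01,0],[0.4,0,0,0,0]]}}

```text
t: 2.92
tool_pos: [0.6349, 0.1218, 0.1613]
tool_rot: [2.546, 1.835, 0.023]
contact_force: [0.0, -0.7, -0.2]
opening: 0.0342
```

Run:
```python
from h import *
import pickle
o=ctrl.get_obs();print(o['t'],o['tool_pos'],o['contact_force'],np.degrees(o['q'][0]-o['q'][5]))
im=ctrl.get_image('wrist');save(im,'w2');pickle.dump((im,o),open('w2.pkl','wb'))
```

```text
2.925 [0.63490663 0.1217905  0.16132736] [ 0.01570561 -0.68503938 -0.18483736] -18.369966485871707
```

View pics/w2.png

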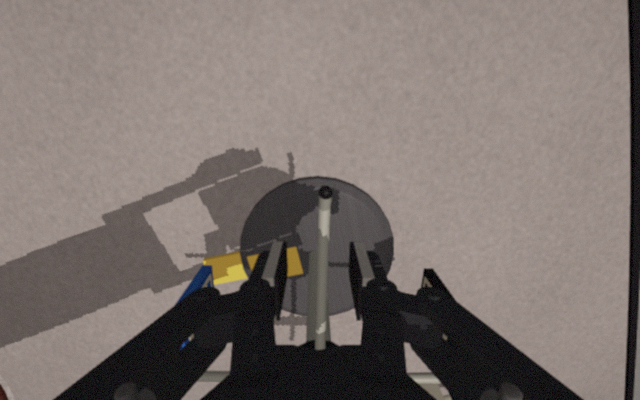

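Request:
{"api": "step_arm", "payload": {"moves": [[0.4,0,0,-0.01,0],[0.3,-0.0108,0.0027,0,8],[0.3,-0.0111,0.0012,0,8],[0.3,-0.0112,-0.0004,0,8],[0.3,-0.011,-0.0019,0,8],[0.3,-0.0106,-0.0035,0,8],[0.3,-0.0101,-0.0049,0,8],[0.3,0,0,0,0]]}}

```text
t: 3.98
tool_pos: [0.5767, 0.116, 0.164]
tool_rot: [1.54, 2.727, 0.057]
contact_force: [0.5, -0.2, -0.8]
opening: 0.0257
```

```bash
cat > rd.py <<'E'
from h import *
o=ctrl.get_obs();x,y,z=o['tool_pos'];dx,dy=x-.610,y-.0456
print(o['t'],o['tool_pos'],o['contact_force'],'yaw',np.degrees(o['q'][0]-o['q'][5]),'polar',np.hypot(dx,dy),np.degrees(np.arctan2(dy,dx)),'op',o['opening'])
E
python3 rd.py
```

```text
3.975 [0.57666769 0.11602102 0.16398406] [ 0.54331442 -0.17542949 -0.81267896] yaw 31.430577863299714 polar 0.0779112544849503 115.32955059799772 op 0.025695904063231877
```

Request:
{"api": "step_arm", "payload": {"moves": [[0.3,0,0,-0.012,-4],[0.3,0,0,0,0]]}}

```text
t: 4.22
tool_pos: [0.5783, 0.1163, 0.1538]
tool_rot: [1.64, 2.664, 0.06]
contact_force: [0.2, 0.2, -0.5]
opening: 0.0254
```

```bash
python3 rd.py
python3 - <<'E'
from h import *
im=ctrl.get_image('wrist');save(im,'w3')
E
```

```text
4.225 [0.5782644  0.11626089 0.15375684] [ 0.18636829  0.19376484 -0.48041726] yaw 27.101339463544974 polar 0.07746037892303899 114.18605968381365 op 0.025356704982016
```

View pics/w3.png

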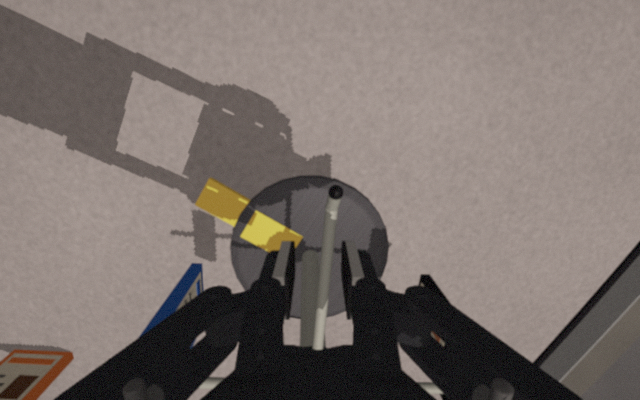

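Request:
{"api": "step_arm", "payload": {"moves": [[0.3,-0.0102,-0.0055,-0.001,8.2],[0.3,-0.0093,-0.007,-0.001,8.2],[0.3,-0.0081,-0.0083,-0.001,8.2],[0.3,-0.0068,-0.0094,-0.001,8.2],[0.3,-0.0053,-0.0103,-0.001,8.2],[0.3,-0.0037,-0.011,-0.001,8.2],[0.3,-0.002,-0.0114,-0.001,8.2],[0.3,0,0,0,0]]}}

```text
t: 5.28
tool_pos: [0.5386, 0.0547, 0.1562]
tool_rot: [0.107, 3.136, 0.083]
contact_force: [-0.3, -0.8, -0.7]
opening: 0.0253
```

```bash
python3 rd.py
python3 - <<'E'
from h import *
im=ctrl.get_image('wrist');save(im,'w4')
E
```

```text
5.275 [0.53859928 0.05472174 0.15618187] [-0.26913868 -0.82436042 -0.72488673] yaw 86.757830974942 polar 0.07198103293291593 172.71966472755682 op 0.02531942824587925
```

View pics/w4.png

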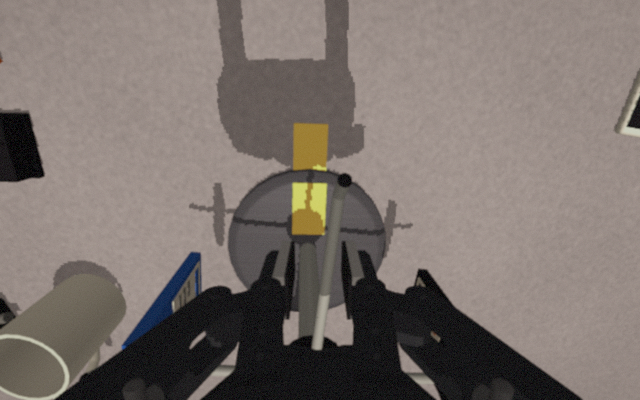

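Request:
{"api": "step_arm", "payload": {"newtons": 20, "moves": [[0.2,0,-0.002,-0.002,-2.3],[0,0,0,0,0],[0,0,0,0,0],[0,0,0,0,0],[0,0,0,0,0]]}}

```text
t: 5.95
tool_pos: [0.5393, 0.0543, 0.1551]
tool_rot: [0.177, 3.13, 0.083]
contact_force: [0.1, 0.3, -0.4]
opening: 0.0051
```

```bash
python3 rd.py
python3 - <<'E'
from h import *
o=ctrl.get_obs();print(Rn.from_rotvec(o['tool_rot']).as_matrix().round(3))
im=ctrl.get_image('wrist');save(im,'w5')
E
```

```text
5.95 [0.53934484 0.0542707  0.15513185] [ 0.09288796  0.2866254  -0.39585504] yaw 84.2372042297358 polar 0.07118519817062817 173.00372091820674 op 0.005144486088438581
[[-0.994  0.112  0.008]
 [ 0.112  0.992  0.052]
 [-0.002  0.053 -0.999]]
```

View pics/w5.png

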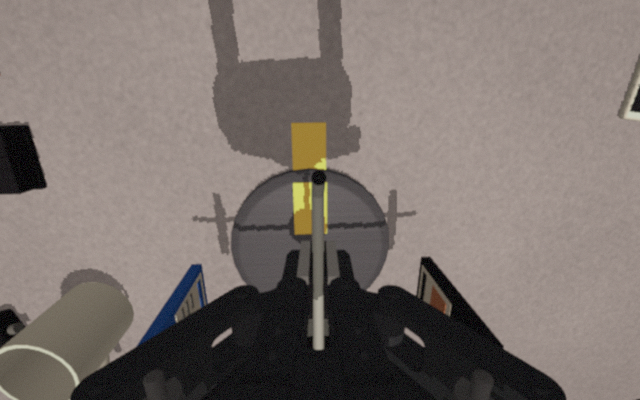

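Run:
```python
from fit import *
np.set_printoptions(precision=4,suppress=True)
o=ctrl.get_obs();im=ctrl.get_image('wrist');c=cam(im,o)
a=onz(c,(319,177.5),.1795);print('tip',a,np.degrees(np.arctan2(a[1]-.0456,a[0]-.610)),np.hypot(a[1]-.0456,a[0]-.610))
for p in((291,123),(327,123),(309,123)):
    b=onz(c,p,.006);print(b,np.degrees(np.arctan2(b[1]-.0456,b[0]-.610)),np.hypot(b[1]-.0456,b[0]-.610))
obs=[(('tip',0),(319,177.5)),(('ptr',-.017),(291,123.)),(('ptr',.017),(327,123.))]
disc=[(233,237),(309,169),(387,237),(255,192),(363,192)]
r,f=fit(c,obs,disc,[.61,.045,-.09,0]);print(r.x,np.degrees(r.x[2:]),f(r.x))
```

```text
tip [0.4887 0.0585 0.1795] 173.94584891912532 0.12196681128001288
[0.4761 0.0422 0.006 ] -178.56501192130338 0.1339876297301122
[0.4801 0.0773 0.006 ] 166.30424567530204 0.1336839302360498
[0.4781 0.0597 0.006 ] 173.9015038277984 0.13266423157336646
[ 0.6093  0.0445 -0.1407  0.0257] [-8.0611  1.4704] [  0.0091   2.0242  38.7851  -0.465  -31.9284  -1.3745  -3.2025   0.4863
  -2.0657  -1.4285  -2.1954]
```

Request:
{"api": "step_arm", "payload": {"moves": [[0.35,0,0,0,0],[0.35,0,0,0,0],[0.35,0,0,0.02,0],[0.35,0,0,0.03,0],[0.35,0,0,0.04,0],[0.35,0,0,0.05,0],[0.35,0,0,0,0]]}}

```text
t: 6.92
tool_pos: [0.5398, 0.0544, 0.3068]
tool_rot: [0.177, 3.123, 0.084]
contact_force: [0.5, 0.5, -0.8]
opening: 0.0298
```

```bash
python3 rd.py
python3 - <<'E'
from h import *
import pickle
o=ctrl.get_obs();print(Rn.from_rotvec(o['tool_rot']).as_matrix().round(3))
im=ctrl.get_image('wrist');save(im,'w6');pickle.dump((im,o),open('w6.pkl','wb'))
a=im['color'][100:400,190:450];cv2.imwrite('pics/w6z.png',cv2.resize(a[:,:,::-1],None,fx=2,fy=2,interpolation=2))
E
```

```text
6.925 [0.53978094 0.05439725 0.30681268] [ 0.51936069  0.45282161 -0.83943514] yaw 83.4180834391786 polar 0.07076798899371622 172.85902350618127 op 0.029801953198038657
[[-0.994  0.112  0.015]
 [ 0.113  0.992  0.053]
 [-0.009  0.054 -0.998]]
```

View pics/w6z.png

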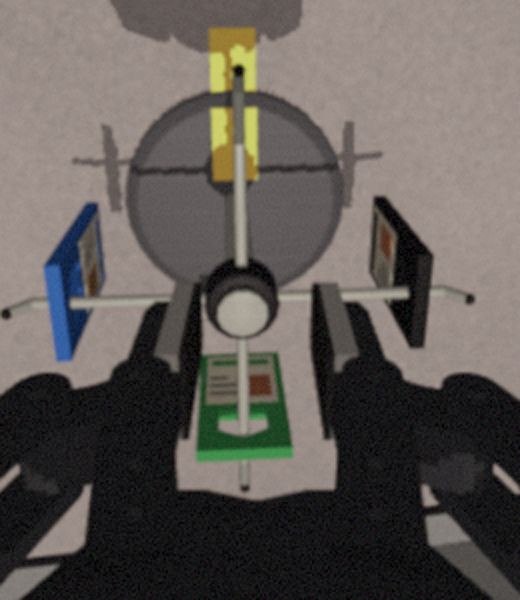

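Run:
```python
from fit import *
import pickle
np.set_printoptions(precision=4,suppress=True)
im,o=pickle.load(open('w6.pkl','rb'));c=cam(im,o)
z=lambda a,b:(190+a/2,100+b/2)
obs=[(('tip',0),z(238,71)),(('tip',1),z(6,313)),(('tip',3),z(470,299)),(('tip',2),z(245,487)),(('cap',),z(243,312)),(('ptr',.017),z(209,27)),(('ptr',-.017),z(256,28))]
disc=[z(128,195),z(343,195),z(235,91),z(160,123),z(312,123)]
r,f=fit(c,obs,disc,[.61,.045,-.09,0]);print(r.x,np.degrees(r.x[2:]),f(r.x))
```

```text
[ 0.6097  0.0456 -0.1087  0.003 ] [-6.2258  0.1718] [ 0.2015  0.9524  1.724  -0.1765 -1.9421 -0.4933 -0.0873 -1.4926 -0.145
  2.4863  0.2419  0.301  -0.1563 -0.3435 -2.425  -1.4719  0.0843 -1.4964
 -0.8961]
```

Request:
{"api": "step_arm", "payload": {"moves": [[0.8,-0.011,-0.052,-0.006,0],[1,-0.011,-0.052,-0.006,0],[1,-0.011,-0.052,-0.006,0],[1,-0.011,-0.052,-0.006,0],[1,-0.011,-0.052,-0.006,0],[1,-0.011,-0.045,-0.006,0],[1,0,0,0,0]]}}

```text
t: 7.85
tool_pos: [0.4662, -0.2567, 0.2613]
tool_rot: [0.173, 3.135, 0.092]
contact_force: [-0.1, -0.1, -0.1]
opening: 0.0855
```

```bash
python3 rd.py
python3 - <<'E'
from h import *
import pickle
o=ctrl.get_obs();print(Rn.from_rotvec(o['tool_rot']).as_matrix().round(3))
im=ctrl.get_image('wrist');save(im,'w7');pickle.dump((im,o),open('w7.pkl','wb'))
for q in('room_pass','holder'): print(ctrl.spot_in(im,q))
E
```

```text
7.85 [ 0.46620178 -0.25669456  0.26130796] [-0.11317758 -0.14585777 -0.09020265] yaw 83.73754924062571 polar 0.33475353629796273 -115.43992315733827 op 0.08550821227102581
[[-0.994  0.11   0.003]
 [ 0.11   0.992  0.058]
 [ 0.003  0.058 -0.998]]
[{'bbox': [285.3, 169.5, 334.7, 193.5], 'p': 0.91}, {'bbox': [292.3, 39.5, 341.5, 120.1], 'p': 0.77}, {'bbox': [172.4, 182.6, 259.1, 243.9], 'p': 0.7}]
[{'bbox': [280.3, 146.3, 338.1, 198.6], 'p': 0.85}]
```

View pics/w7.png

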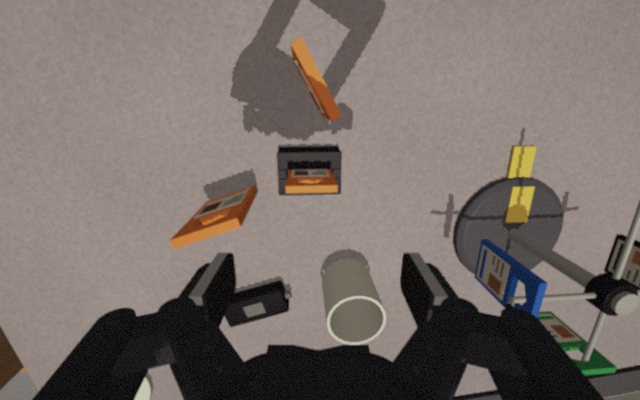

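Run:
```python
import cv2
a=cv2.imread('pics/w7.png')[130:210,260:360];cv2.imwrite('pics/w7z.png',cv2.resize(a,None,fx=7,fy=7,interpolation=2))
```

```text
(no output)
```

View pics/w7z.png

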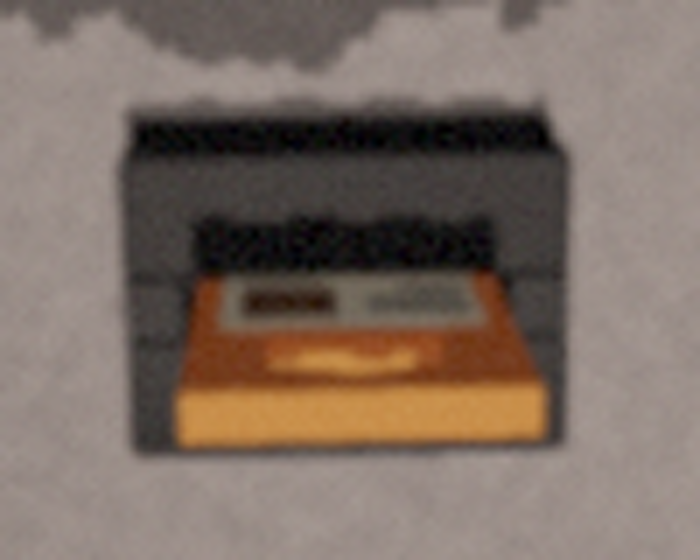

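Run:
```python
from fit import *
import pickle
np.set_printoptions(precision=4,suppress=True)
im,o=pickle.load(open('w7.pkl','rb'));c=cam(im,o)
def pts(L,zz): return np.array([onz(c,(260+a/7-.0,130+b/7),zz) for a,b in L])
P=pts([(177,388),(546,380),(547,441),(178,446)],.104);H=pts([(125,160),(566,152),(562,447),(135,453)],.032)
for Q in(P,H):
    print(Q,Q.mean(0)); d=[Q[1]-Q[0],Q[2]-Q[3]]
    for v in d: print(np.hypot(v[0],v[1]),np.degrees(np.arctan2(v[1],v[0])))
    print(np.linalg.norm(Q[3]-Q[0]))
```

```text
[[ 0.4663 -0.2832  0.104 ]
 [ 0.4722 -0.2268  0.104 ]
 [ 0.482  -0.2275  0.104 ]
 [ 0.4755 -0.2844  0.104 ]] [ 0.474  -0.2555  0.104 ]
0.05674583997579463 84.09524034343157
0.057283028188585466 83.51585209067872
0.009285429888546493
[[ 0.4417 -0.2928  0.032 ]
 [ 0.4499 -0.212   0.032 ]
 [ 0.5068 -0.2176  0.032 ]
 [ 0.4975 -0.2993  0.032 ]] [ 0.474  -0.2554  0.032 ]
0.08114510076779657 84.2283852328379
0.0822239735006857 83.53527801895555
0.056166777347915864
```

Run:
```python
from fit import *
import pickle
np.set_printoptions(precision=4,suppress=True)
im,o=pickle.load(open('w7.pkl','rb'));c=cam(im,o)
for p in((293,42),(303,40),(341,119),(330,120),(173,242),(257,190)):
    print(p,onz(c,p,0.135),onz(c,p,.0))
S,_=pickle.load(open('scene0.pkl','rb'));D,_=pickle.load(open('side0.pkl','rb'))
cs,cd=cam(S),cam(D)
print(onz(cs,(229,142),.135),onz(cs,(241,185),0),onz(cs,(164,183),.135),onz(cs,(191,179),.135))
print(onz(cd,(299,284),.135),onz(cd,(273,297),.135),onz(cd,(278,321),0))
```

```text
(293, 42) [ 0.3358 -0.2565  0.135 ] [ 0.3108 -0.2563  0.    ]
(303, 40) [ 0.3351 -0.248   0.135 ] [ 0.3098 -0.2436  0.    ]
(341, 119) [ 0.4025 -0.2218  0.135 ] [ 0.411  -0.2042  0.    ]
(330, 120) [ 0.4023 -0.2318  0.135 ] [ 0.4107 -0.2192  0.    ]
(173, 242) [ 0.5022 -0.4007  0.135 ] [ 0.5608 -0.4729  0.    ]
(257, 190) [ 0.4591 -0.308   0.135 ] [ 0.496  -0.3336  0.    ]
[ 0.3466 -0.248   0.135 ] [ 0.3979 -0.2238  0.    ] [ 0.5135 -0.398   0.135 ] [ 0.4959 -0.3276  0.135 ]
[ 0.4049 -0.2347  0.135 ] [ 0.3346 -0.2548  0.135 ] [ 0.3345 -0.2575  0.    ]
```

Request:
{"api": "step_arm", "payload": {"moves": [[0.9,0.008,0.002,-0.04,0.3],[0.9,0,0,-0.04,0],[0.9,0,0,-0.02,0],[0.9,0,0,0,0]]}}

```text
t: 8.5
tool_pos: [0.4783, -0.2465, 0.1623]
tool_rot: [0.143, 3.132, 0.089]
contact_force: [0.4, 0.8, 0.9]
opening: 0.077
```

```bash
python3 rd.py
python3 - <<'E'
from h import *
import pickle
o=ctrl.get_obs();print(Rn.from_rotvec(o['tool_rot']).as_matrix().round(3))
im=ctrl.get_image('wrist');save(im,'w8');pickle.dump((im,o),open('w8.pkl','wb'))
E
```

```text
8.5 [ 0.47831617 -0.24652627  0.16225174] [0.42612776 0.7587729  0.94114714] yaw 85.33571596257748 polar 0.32043468340588177 -114.26476028928033 op 0.07703228486073116
[[-0.996  0.091  0.008]
 [ 0.091  0.994  0.056]
 [-0.003  0.057 -0.998]]
```

View pics/w8.png

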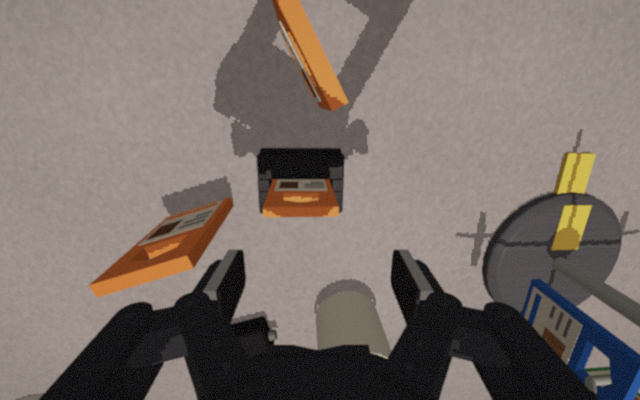

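Request:
{"api": "step_arm", "payload": {"moves": [[0.9,-0.004,-0.008,0,-1.3],[0.9,0,0,0,0],[0.9,0,0,0,0]]}}

```text
t: 8.93
tool_pos: [0.4766, -0.2561, 0.1677]
tool_rot: [0.179, 3.122, 0.081]
contact_force: [0.2, -0.7, 0.3]
opening: 0.0769
```

```bash
python3 rd.py
```

```text
8.925 [ 0.47663485 -0.25609199  0.1676865 ] [ 0.24182478 -0.68821126  0.26109455] yaw 84.00852668245773 polar 0.32985499576297805 -113.84817644272049 op 0.07690540615571038
```

```bash
for i in 1 2 3; do python3 - <<'E'
from h import *
im=ctrl.get_image('wrist');save(im,'w9')
E
python3 rd.py; done
```

```text
8.975 [ 0.47667237 -0.25617726  0.16775154] [-0.4850031  -0.63185565  0.20311853] yaw 84.00463599461666 polar 0.32991782296542577 -113.83622867532665 op 0.07710063457274455
9.025 [ 0.47656852 -0.25601501  0.16742661] [-0.16636571 -0.73546086 -0.13958432] yaw 84.01619206693502 polar 0.3298114265008835 -113.86412212863831 op 0.07695721257339648
9.075 [ 0.47643866 -0.25586938  0.1671225 ] [-0.20939881  0.28972445  0.68327894] yaw 84.01847695253137 polar 0.32973082812486093 -113.89499588023699 op 0.07696106430130502
```

View pics/w9.png

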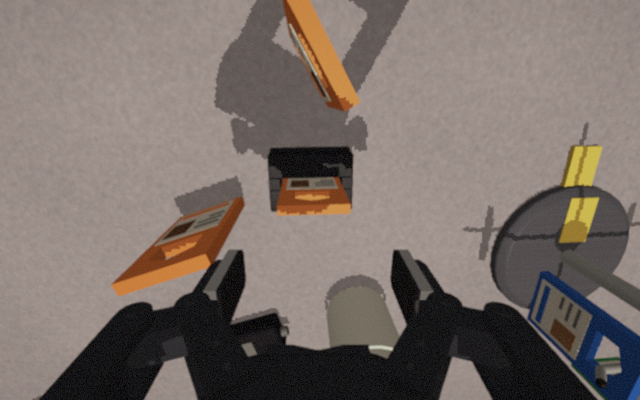

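Request:
{"api": "step_arm", "payload": {"moves": [[0.9,-0.0025,0.001,-0.03,0],[0.9,0,0,-0.03,0],[0.9,0,0,0,0]]}}

```text
t: 9.45
tool_pos: [0.4744, -0.2553, 0.107]
tool_rot: [0.179, 3.121, 0.08]
contact_force: [-0.3, -0.3, 0.7]
opening: 0.0769
```

```bash
python3 - <<'E'
from h import *
im=ctrl.get_image('wrist');save(im,'w10')
E
python3 rd.py
```

```text
9.5 [ 0.4753676  -0.25603039  0.10881227] [-0.53207165 -0.27073173 -0.26947389] yaw 84.35452238787886 polar 0.3303131488510235 -114.05354463812002 op 0.07671978089530807
```

View pics/w10.png

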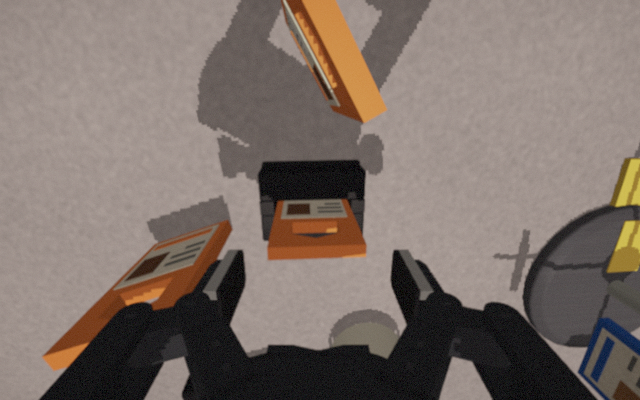

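Request:
{"api": "step_arm", "payload": {"moves": [[0.9,-0.001,0.001,-0.025,0],[0.9,0,0,-0.022,0],[0.9,0,0,0,0]]}}

```text
t: 9.88
tool_pos: [0.4777, -0.2574, 0.0669]
tool_rot: [0.177, 3.111, 0.069]
contact_force: [0.6, 0.2, 0.5]
opening: 0.0766
```

```bash
python3 - <<'E'
from h import *
im=ctrl.get_image('wrist');save(im,'w11')
E
python3 rd.py
```

```text
9.925 [ 0.47850962 -0.25807241  0.06815659] [-0.31062658  0.14222831  0.61141478] yaw 84.64251632031214 polar 0.3309178966533088 -113.41264747283512 op 0.07693308331975411
```

View pics/w11.png

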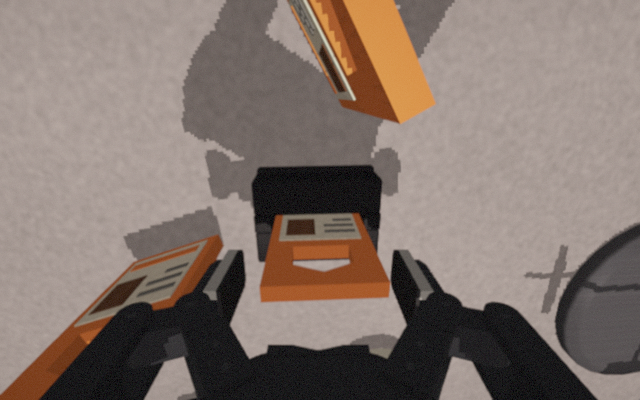

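Request:
{"api": "step_arm", "payload": {"newtons": 40, "moves": [[0.9,-0.005,0.003,-0.008,-0.6],[0.9,0,0,0,0]]}}

```text
t: 10.18
tool_pos: [0.4748, -0.256, 0.0628]
tool_rot: [0.194, 3.104, 0.063]
contact_force: [-1.2, -0.2, 0.0]
opening: 0.0768
```

```bash
python3 rd.py
```

```text
10.175 [ 0.47475813 -0.25604893  0.06276508] [-1.16274347 -0.15262088  0.03314285] yaw 84.05562121401424 polar 0.3305789497483777 -114.14869559822213 op 0.07682613672194662
```

Request:
{"api": "step_arm", "payload": {"newtons": 40, "moves": [[0.75,0,0.001,-0.001,0],[0.5,0,0,0,0],[0.5,0,0,0,0],[0.5,0,0,0,0]]}}

```text
t: 10.68
tool_pos: [0.4757, -0.2557, 0.0634]
tool_rot: [0.194, 3.101, 0.06]
contact_force: [0.0, 0.2, -0.8]
opening: 0.0558
```

```bash
python3 - <<'E'
from h import *
im=ctrl.get_image('wrist');save(im,'w12')
o=ctrl.get_obs();print(Rn.from_rotvec(o['tool_rot']).as_matrix().round(3))
E
python3 rd.py
```

```text
[[-0.992  0.124  0.036]
 [ 0.125  0.991  0.036]
 [-0.031  0.041 -0.999]]
10.725 [ 0.47561679 -0.25569276  0.06331895] [-0.21597786  0.27022578 -1.16929249] yaw 84.06048253996539 polar 0.3299032785852873 -114.03792384629509 op 0.055955513531643006
```

View pics/w12.png

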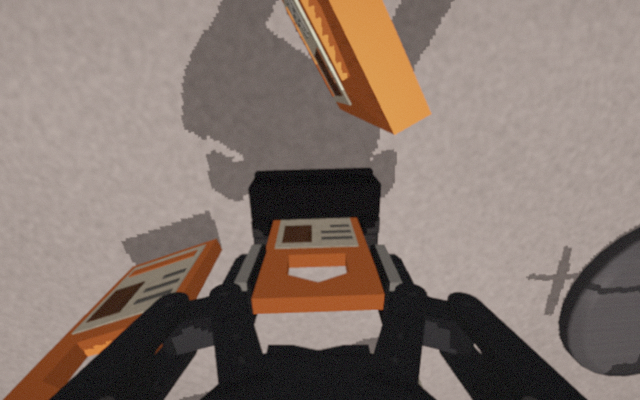

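Request:
{"api": "step_arm", "payload": {"newtons": 50, "moves": [[0.5,0,0,0.01,0],[0.5,0,0,0.015,0],[0.5,0,0,0.025,0],[0.5,0,0,0.03,0],[0.5,0,0,0.025,0],[0.5,0,0,0,0]]}}

```text
t: 11.48
tool_pos: [0.4759, -0.2558, 0.1764]
tool_rot: [0.194, 3.099, 0.057]
contact_force: [-0.1, 0.3, -0.7]
opening: 0.0555
```

```bash
python3 rd.py
python3 - <<'E'
from h import *
im=ctrl.get_image('wrist');save(im,'w13')
o=ctrl.get_obs();print(Rn.from_rotvec(o['tool_rot']).as_matrix().round(3))
E
```

```text
11.475 [ 0.47586699 -0.2558355   0.17640433] [-0.07108289  0.25546635 -0.69653382] yaw 83.40487808050406 polar 0.3299318491551247 -113.98814487380088 op 0.055485567601664114
[[-0.992  0.124  0.036]
 [ 0.125  0.992  0.036]
 [-0.032  0.04  -0.999]]
```

View pics/w13.png

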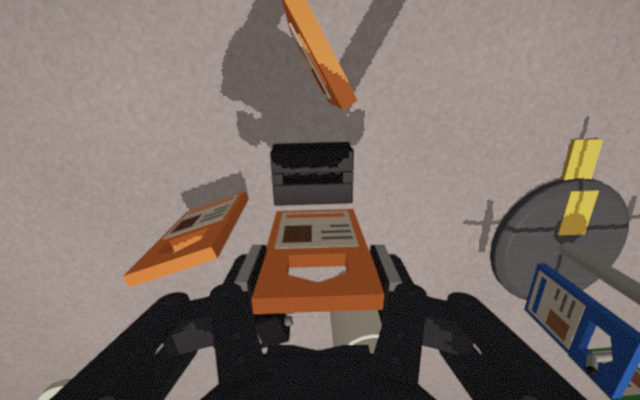

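Request:
{"api": "step_arm", "payload": {"moves": [[0.5,-0.005,0.03,0,0],[0.5,-0.005,0.045,0,0],[0.5,-0.005,0.045,0,0],[0.5,-0.005,0.045,0,0],[0.5,-0.004,0.045,0,0],[0.5,-0.003,0.035,0,0],[0.5,0,0.02,0,0],[0.5,0,0,0,0]]}}

```text
t: 12.52
tool_pos: [0.4399, 0.0189, 0.1631]
tool_rot: [0.198, 3.117, 0.067]
contact_force: [0.1, -0.0, -0.9]
opening: 0.0551
```

```bash
python3 - <<'E'
from h import *
im=ctrl.get_image('wrist');save(im,'w14')
o=ctrl.get_obs();print(Rn.from_rotvec(o['tool_rot']).as_matrix().round(3))
E
python3 rd.py
```

```text
[[-0.992  0.127  0.02 ]
 [ 0.128  0.991  0.042]
 [-0.014  0.044 -0.999]]
12.575 [0.43986818 0.01828477 0.16301352] [-0.08979758 -0.21244793 -0.43474979] yaw 83.08641320922396 polar 0.17231063948989264 -170.87881463157436 op 0.0555396124689025
```

View pics/w14.png

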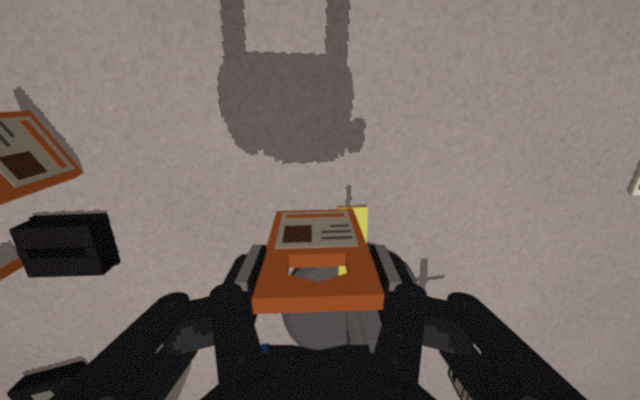

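Request:
{"api": "step_arm", "payload": {"moves": [[0.5,0.003,0.022,-0.003,0.5],[0.5,0.002,0.016,-0.003,0.5],[0.5,0,0.005,-0.001,0],[0.5,0,0,0,0],[0.5,0,0,0,0]]}}

```text
t: 13.2
tool_pos: [0.4447, 0.0593, 0.154]
tool_rot: [0.178, 3.122, 0.064]
contact_force: [-0.3, -0.3, -1.2]
opening: 0.0552
```

```bash
python3 - <<'E'
from h import *
import pickle
im=ctrl.get_image('wrist');save(im,'w15')
for n in('scene','side'):
    i2=ctrl.get_image(n);save(i2,n+'15')
    pickle.dump(i2,open(n+'15.pkl','wb'))
o=ctrl.get_obs();print(Rn.from_rotvec(o['tool_rot']).as_matrix().round(3))
a=cv2.imread('pics/scene15.png')[100:260,250:410];b=cv2.imread('pics/side15.png')[110:270,250:410]
cv2.imwrite('pics/ss15.png',cv2.resize(np.hstack([a,b]),None,fx=2.5,fy=2.5,interpolation=2))
E
python3 rd.py
```

```text
[[-0.993  0.114  0.017]
 [ 0.114  0.993  0.04 ]
 [-0.012  0.042 -0.999]]
13.35 [0.44470475 0.05939275 0.15414707] [-1.27515593  0.30583616 -0.6180912 ] yaw 83.907697573686 polar 0.1658697077898597 175.23011296325504 op 0.055415980345226254
```

View pics/w15.png

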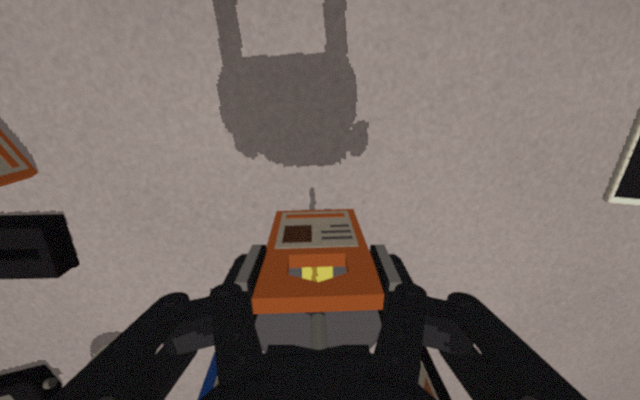

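View pics/ss15.png

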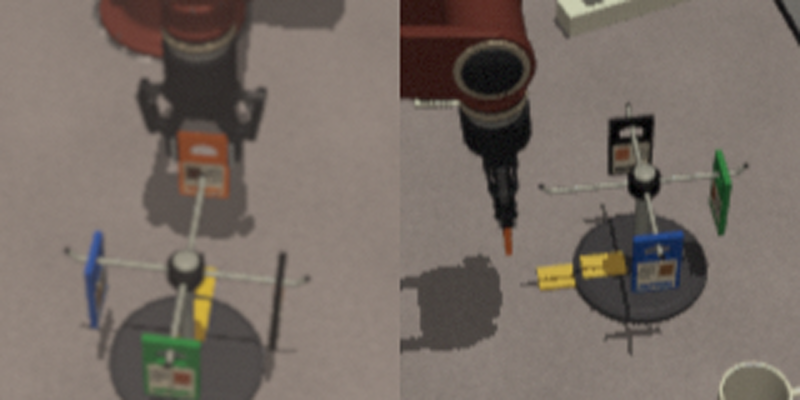

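Request:
{"api": "step_arm", "payload": {"moves": [[0.5,0.006,0.0035,0.002,0],[0.5,0.006,-0.0006,0,0],[0.5,0,0,0,0],[0.5,0,0,0,0]]}}

```text
t: 13.85
tool_pos: [0.458, 0.0622, 0.1567]
tool_rot: [0.179, 3.121, 0.064]
contact_force: [0.4, 0.5, -0.3]
opening: 0.0555
```

```bash
cat > rl.py <<'E'
from h import *
o=ctrl.get_obs();p=o['tool_pos'];R=Rn.from_rotvec(o['tool_rot']).as_matrix()
g=p-.019*R[:,2];u=np.array([np.cos(np.radians(174.1)),np.sin(np.radians(174.1))]);d=g[:2]-[.610,.0456]
print('t',o['t'],'TCP',p.round(4),'r',(d@u).round(4),'lateral(+ = right/-y)',(u[0]*d[1]-u[1]*d[0]).round(4),'eye z',(g[2]+.0095).round(4),(g[2]-.0145).round(4),'zax',R[:,2].round(3),'yaw',np.degrees(o['q'][0]-o['q'][5]).round(1),'F',o['contact_force'].round(2),'op',o['opening'].round(4))
E
python3 rl.py
```

```text
Traceback (most recent call last):
  File "rl.py", line 4, in <module>
    print('t',o['t'],'TCP',p.round(4),'r',(d@u).round(4),'lateral(+ = right/-y)',(u[0]*d[1]-u[1]*d[0]).round(4),'eye z',(g[2]+.0095).round(4),(g[2]-.0145).round(4),'zax',R[:,2].round(3),'yaw',np.degrees(o['q'][0]-o['q'][5]).round(1),'F',o['contact_force'].round(2),'op',o['opening'].round(4))
                                                                                                                                                                                                                                                                              ^^^^^^^^^^^^^^^^^^
AttributeError: 'float' object has no attribute 'round'
```

```bash
sed -i "s/o\['opening'\].round(4)/round(o['opening'],4)/; s/g\[2\]+.0095/g[2]+.0117/; s/g\[2\]-.0145/g[2]-.0123/" rl.py
python3 - <<'E'
from h import *
im=ctrl.get_image('wrist');save(im,'w16')
E
python3 rl.py
```

```text
t 13.9 TCP [0.458  0.0622 0.1567] r 0.1532 lateral(+ = right/-y) -0.0001 eye z 0.1874 0.1634 zax [ 0.018  0.04  -0.999] yaw 83.9 F [-0.52 -0.17 -0.99] op 0.0552
```

View pics/w16.png

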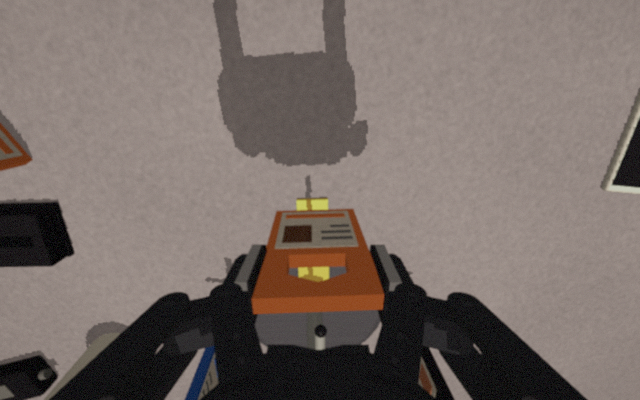

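Run:
```python
from h import *
o=ctrl.get_obs();im=ctrl.get_image('wrist');c=cam(im,o);R=Rn.from_rotvec(o['tool_rot']).as_matrix()
g=o['tool_pos']-.019*R[:,2]
X=lambda n,w,h:g+R[:,0]*n+R[:,1]*w-R[:,2]*(h-.0743)
for n,w,h in((.004,0,.086),(-.004,0,.086),(.004,0,.062),(-.004,0,.062),(.004,.015,.079),(.004,-.028,.096),(.004,.028,.096),(-.004,.028,.096),(-.004,-.028,.096)): print(n,w,h,proj(c,X(n,w,h)).round(1))
u=np.array([np.cos(np.radians(174.1)),np.sin(np.radians(174.1))])
print(proj(c,[.61+.1205*u[0],.0456+.1205*u[1],.1795]))
a=im['color'][190:350,240:400];cv2.imwrite('pics/w16z.png',cv2.resize(a[:,:,::-1],None,fx=4,fy=4,interpolation=2))
```

```text
0.004 0 0.086 [[319.3 281.5]]
-0.004 0 0.086 [[319.3 296.3]]
0.004 0 0.062 [[319.1 255. ]]
-0.004 0 0.062 [[319.1 268.1]]
0.004 0.015 0.079 [[350.8 272.8]]
0.004 -0.028 0.096 [[252.7 295.2]]
0.004 0.028 0.096 [[386.1 295.4]]
-0.004 0.028 0.096 [[384.7 311. ]]
-0.004 -0.028 0.096 [[254.1 310.9]]
[[319.9340039  332.38927284]]
```

View pics/w16z.png

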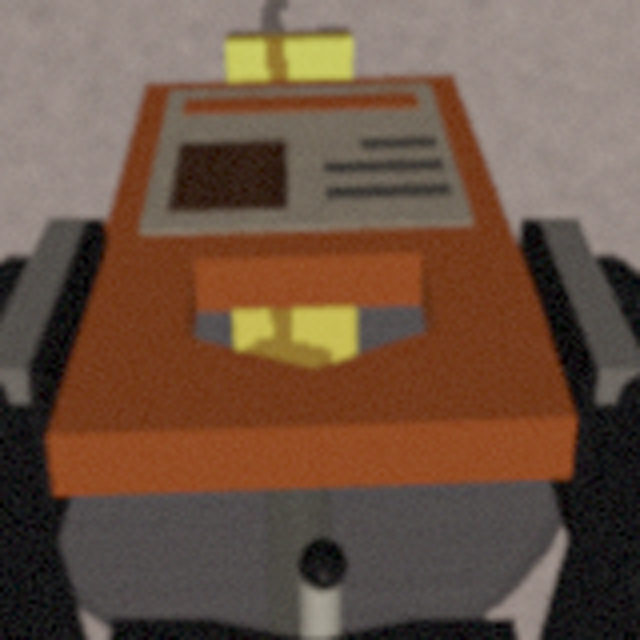

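Request:
{"api": "step_arm", "payload": {"moves": [[0.5,0.008,-0.0008,0,0],[0.5,0.008,-0.0008,0,0],[0.5,0,0,0,0]]}}

```text
t: 14.32
tool_pos: [0.4751, 0.0604, 0.1567]
tool_rot: [0.179, 3.12, 0.064]
contact_force: [0.3, 0.1, -1.1]
opening: 0.0552
```

```bash
python3 rl.py
```

```text
t 14.325 TCP [0.4751 0.0604 0.1567] r 0.136 lateral(+ = right/-y) -0.0001 eye z 0.1874 0.1634 zax [ 0.018  0.04  -0.999] yaw 83.9 F [ 0.31  0.11 -1.12] op 0.0552
```

Request:
{"api": "step_arm", "payload": {"moves": [[0.5,0.006,-0.0006,0,0],[0.5,0.006,-0.0006,0,0],[0.5,0,0,0,0]]}}

```text
t: 14.7
tool_pos: [0.4881, 0.0591, 0.1566]
tool_rot: [0.18, 3.12, 0.064]
contact_force: [1.0, -0.2, -0.2]
opening: 0.0555
```

```bash
python3 rl.py;  python3 - <<'E'
from h import *
im=ctrl.get_image('wrist')
a=im['color'][190:350,240:400];cv2.imwrite('pics/w17z.png',cv2.resize(a[:,:,::-1],None,fx=4,fy=4,interpolation=2))
E
```

```text
t 14.7 TCP [0.4881 0.0591 0.1566] r 0.1229 lateral(+ = right/-y) -0.0001 eye z 0.1873 0.1633 zax [ 0.018  0.04  -0.999] yaw 83.9 F [ 0.97 -0.18 -0.19] op 0.0555
```

View pics/w17z.png

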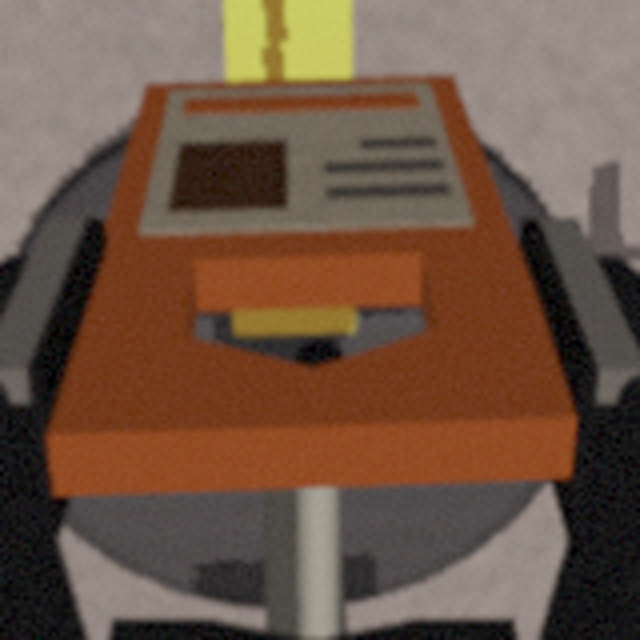

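Request:
{"api": "step_arm", "payload": {"moves": [[0.5,0.006,-0.0006,0,0],[0.5,0.006,-0.0006,0,0],[0.5,0,0,0,0]]}}

```text
t: 15.12
tool_pos: [0.5006, 0.0579, 0.1566]
tool_rot: [0.179, 3.121, 0.064]
contact_force: [-0.6, -0.2, -0.4]
opening: 0.0555
```

```bash
python3 rl.py;  python3 - <<'E'
from h import *
im=ctrl.get_image('wrist')
a=im['color'][190:350,240:400];cv2.imwrite('pics/w18z.png',cv2.resize(a[:,:,::-1],None,fx=4,fy=4,interpolation=2))
E
```

```text
t 15.125 TCP [0.5006 0.0579 0.1566] r 0.1103 lateral(+ = right/-y) -0.0002 eye z 0.1872 0.1632 zax [ 0.018  0.04  -0.999] yaw 83.9 F [-0.64 -0.24 -0.44] op 0.0555
```

View pics/w18z.png

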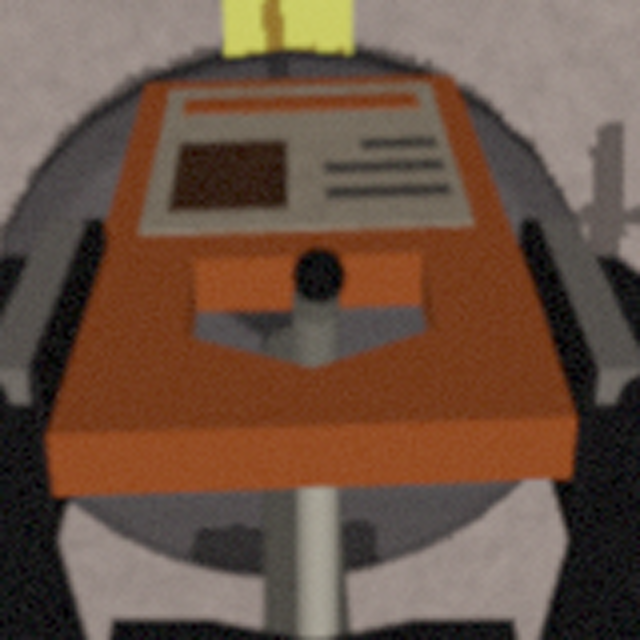

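Request:
{"api": "step_arm", "payload": {"moves": [[0.5,0.007,-0.0007,0,0],[0.5,0.007,-0.0007,0,0],[0.5,0,0,0,0],[0.5,0,0,-0.005,0],[0.5,0,0,-0.004,0],[0.5,0,0,0,0]]}}

```text
t: 15.92
tool_pos: [0.515, 0.0564, 0.1464]
tool_rot: [0.179, 3.122, 0.064]
contact_force: [-0.0, -0.2, 0.3]
opening: 0.0552
```

```bash
python3 rl.py
```

```text
t 15.925 TCP [0.515  0.0564 0.1464] r 0.0959 lateral(+ = right/-y) -0.0002 eye z 0.1771 0.1531 zax [ 0.016  0.04  -0.999] yaw 84.0 F [-0.05 -0.16  0.32] op 0.0552
```

Request:
{"api": "step_arm", "payload": {"moves": [[0.5,0,0,-0.003,0],[0.5,0,0,0,0]]}}

```text
t: 16.18
tool_pos: [0.5148, 0.0565, 0.1431]
tool_rot: [0.179, 3.122, 0.064]
contact_force: [0.0, 0.5, -0.2]
opening: 0.0553
```

```bash
python3 rl.py;  python3 - <<'E'
from h import *
im=ctrl.get_image('wrist')
a=im['color'][190:350,240:400];cv2.imwrite('pics/w19z.png',cv2.resize(a[:,:,::-1],None,fx=4,fy=4,interpolation=2))
E
```

```text
t 16.175 TCP [0.5148 0.0565 0.1431] r 0.0961 lateral(+ = right/-y) -0.0002 eye z 0.1738 0.1498 zax [ 0.016  0.04  -0.999] yaw 84.0 F [ 0.02  0.51 -0.21] op 0.0553
```

View pics/w19z.png

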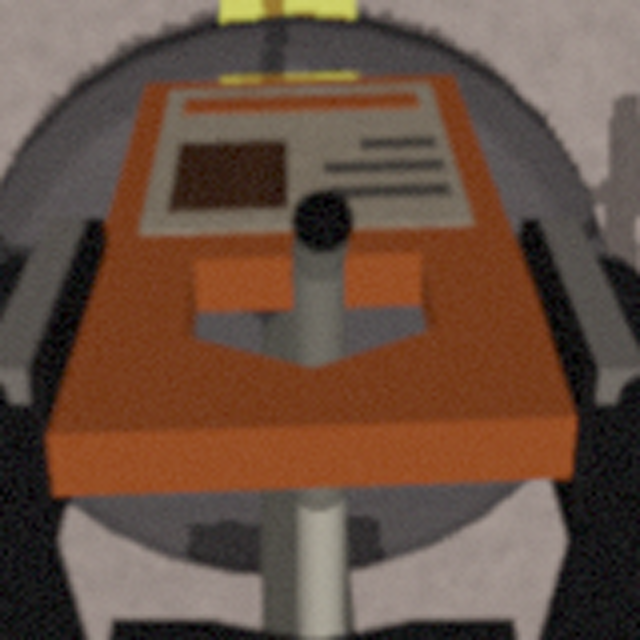

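Request:
{"api": "step_arm", "payload": {"newtons": 20, "moves": [[0.5,0,0,-0.001,0],[0.5,0,0,0,0],[0.72,0,0,0,0],[0.78,0,0,0,0],[0.85,0,0,0,0],[0.85,0,0,0,0]]}}

```text
t: 16.98
tool_pos: [0.5156, 0.0564, 0.1433]
tool_rot: [0.179, 3.119, 0.064]
contact_force: [-0.3, 0.7, 0.2]
opening: 0.0724
```

```bash
python3 rl.py;  python3 - <<'E'
from h import *
im=ctrl.get_image('wrist')
a=im['color'][100:400,160:480];cv2.imwrite('pics/w20z.png',cv2.resize(a[:,:,::-1],None,fx=2,fy=2,interpolation=2))
E
```

```text
t 16.975 TCP [0.5156 0.0564 0.1433] r 0.0952 lateral(+ = right/-y) -0.0003 eye z 0.174 0.15 zax [ 0.019  0.04  -0.999] yaw 84.0 F [-0.35  0.68  0.21] op 0.0724
```

View pics/w20z.png

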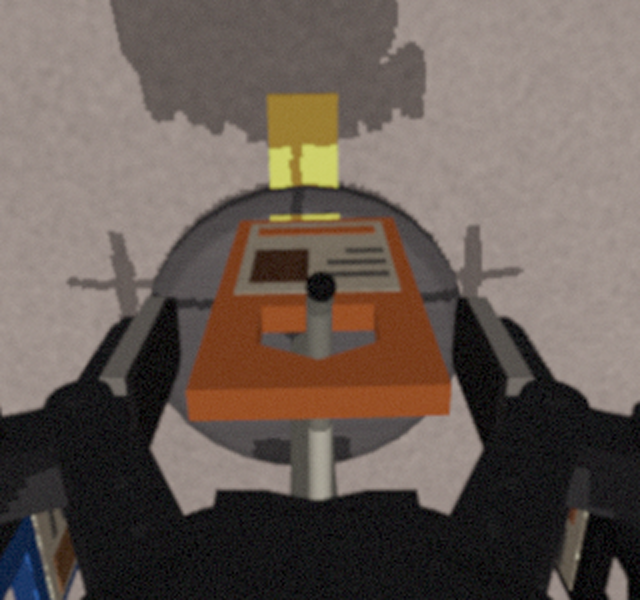

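Request:
{"api": "step_arm", "payload": {"moves": [[0.9,0,0,0.01,0],[0.9,0,0,0.015,0],[0.9,0,0,0.02,0],[0.9,0,0,0.025,0],[0.9,0,0,0.03,0],[0.9,0,0,0.03,0],[0.9,0,0,0.03,0],[0.9,0,0,0,0]]}}

```text
t: 18.02
tool_pos: [0.516, 0.0564, 0.3175]
tool_rot: [0.178, 3.111, 0.064]
contact_force: [0.0, 0.7, -0.5]
opening: 0.0772
```

```bash
python3 rl.py;  python3 - <<'E'
from h import *
import pickle
o=ctrl.get_obs();im=ctrl.get_image('wrist');save(im,'w21');pickle.dump((im,o),open('w21.pkl','wb'))
a=im['color'][100:400,160:480];cv2.imwrite('pics/w21z.png',cv2.resize(a[:,:,::-1],None,fx=2,fy=2,interpolation=2))
E
```

```text
t 18.025 TCP [0.516  0.0564 0.3175] r 0.095 lateral(+ = right/-y) -0.0003 eye z 0.3481 0.3241 zax [ 0.027  0.039 -0.999] yaw 83.3 F [ 0.    0.73 -0.51] op 0.0772
```

View pics/w21z.png

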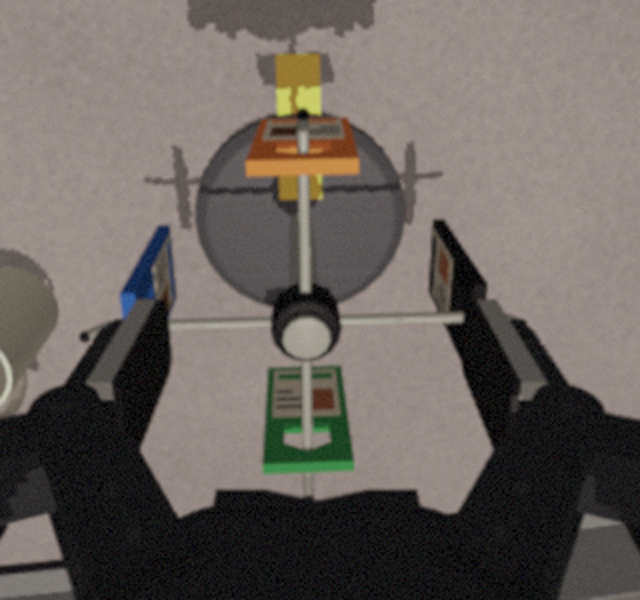

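Request:
{"api": "step_arm", "payload": {"moves": [[0.9,-0.03,0,0.01,0],[0.9,-0.03,0,0.01,0],[0.9,0,0,0,0],[0.9,0,0,0,0],[0.9,0,0,0,0],[0.9,0,0,0,0],[0.9,0,0,0,0],[0.9,0,0,0,0],[0.9,0,0,0,0],[0.9,0,0,0,0],[0.9,0,0,0,0],[0.9,0,0,0,0]]}}

```text
t: 19.58
tool_pos: [0.453, 0.0564, 0.3278]
tool_rot: [0.18, 3.127, 0.064]
contact_force: [-0.2, 0.4, -0.7]
opening: 0.0768
```

Run:
```python
from fit import *
import pickle
np.set_printoptions(precision=4,suppress=True)
im,o=pickle.load(open('w21.pkl','rb'));c=cam(im,o)
z=lambda a,b:(160+a/2,100+b/2)
obs=[(('tip',0),z(303,115)),(('tip',1),z(84,337)),(('cap',),z(306,335)),(('ptr',.017),z(276,54)),(('ptr',-.017),z(321,54))]
r,f=fit(c,obs,[z(196,212),z(406,212),z(300,112)],[.61,.045,-.09,0]);print(r.x,np.degrees(r.x[2:]),f(r.x))
i=ctrl.get_image('scene');save(i,'sc22');j=ctrl.get_image('side');save(j,'si22')
im=ctrl.get_image('wrist')
a=cv2.imread('pics/sc22.png')[130:290,150:390];b=cv2.imread('pics/si22.png')[120:280,260:420]
cv2.imwrite('pics/ss22.png',cv2.resize(np.hstack([a,b]),None,fx=2,fy=2,interpolation=2))
w=im['color'][0:300,160:480];cv2.imwrite('pics/w22z.png',cv2.resize(w[:,:,::-1],None,fx=2,fy=2,interpolation=2))
```

```text
[ 0.6091  0.0453 -0.1131  0.0077] [-6.4806  0.4398] [-0.4974  0.0052  1.5667 -1.0621 -0.0473  2.8176  0.1139 -0.5093 -0.11
 -0.6109 -1.9048 -0.4958  1.0688]
```

View pics/ss22.png

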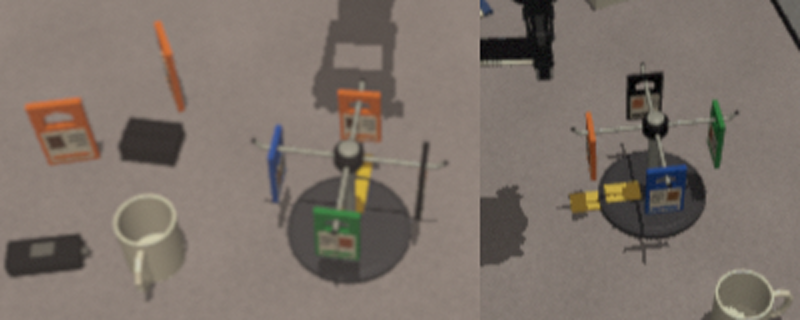

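View pics/w22z.png

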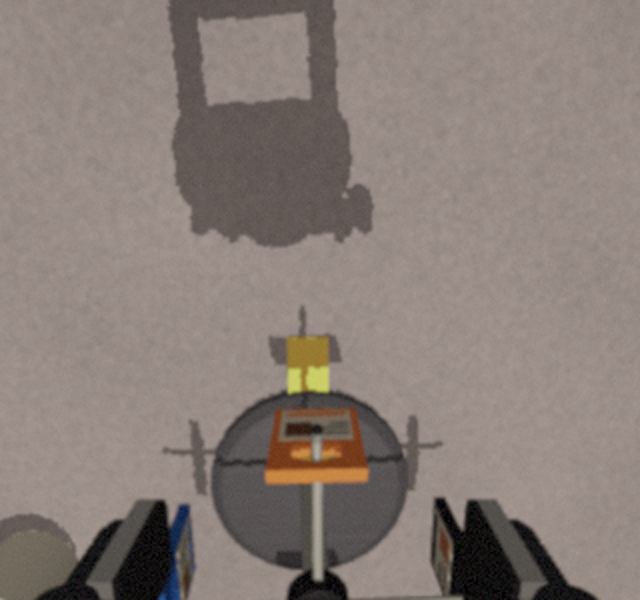

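The orange pass hangs freely on the front hook, above the pointer (rotor about 0.2–0.4°). The holder is empty, the other objects have not moved, and the gripper is clear.

```bash
python3 -c "
from station import ctrl
print(ctrl.finish_job())"
```

```text
the job is handed in; nothing more can be done
None
```

The job is done and handed in at about 20 s, well inside the 72 s limit. The orange pass hangs by its eye on the empty hook, above the yellow pointer.

- **Carousel:** I straddled the empty arm with the fingers and turned the rotor about 104° counter-clockwise. I then closed lightly on the arm to centre it over the pointer and let go. The camera fit gave a rotor angle of 0.2° before the hanging and 0.4° after it, which is within the fit's accuracy.
- **Pass:** I took the smallest orange pass from the holder by its sides at eye height. The hook passed through the eye with no notable contact force. I lowered the pass onto the bar at about 95 mm from the axis, opened the fingers and backed away.
- **Last checks:** The scene, side and wrist pictures, taken about 1.5 s after the arm withdrew, showed the pass hanging freely and the holder empty. The mug and adapter looked unmoved. The phone was outside the close-ups I viewed, but the arm stayed well clear of it. The gripper was touching nothing.
- **Off from ideal:** The tool had picked up a tilt of 2–3° during the turning moves. It had no visible effect on the grasp or the hanging. My fits of the stand's yaw ranged from −5.5° to −6.5°, and I used about −5.9°.

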